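# Clamp the glued glass and tack it through the light port with the hand lamp

### The job

The phone in the bonding jig has fresh light-curing glue under its glass. Lower the clamp plate level over the jig's two guide pins, with its sloping light port on the left as the robot sees it, until it lies flat on the rails, setting it down gently and not letting it fall. Then lift the hand lamp out of its holder, put its sprung nose squarely on the middle of the sloping port, push the nose in as far as it goes without forcing it and hold it steady like that for two seconds, and hang the lamp back in its holder; leave the tools that lie round the work where they are.

Things in the scene. Friction and masses are not known exactly. Their poses are not given: they have to be found in the camera images.
- jig: Bonding jig, fixed: aluminium bed 140 x 192 mm (x, y) with a dark phone on it and two rails along its long sides, at x = -58 and +58 mm, on which the clamp plate comes to rest, 26 mm above the desk. Origin: centre of its underside, z up; its -x side faces the robot's left (world +y) within 15 degrees. Two guide pins stand at y = +80 and -80 mm.
- seat (a point): Point of the jig at the middle of the rails' top plane, 26 mm above the jig's origin; axes as the jig's. The seated plate's origin coincides with it.
- pin_long (a point): Tip of the jig's longer guide pin: 10 mm diameter, on the jig's y = +80 mm, x = 0; tip 62 mm above the desk, its last 5 mm tapering to 5 mm diameter.
- pin_short (a point): Tip of the jig's shorter guide pin: the same but on y = -80 mm, tip 54 mm above the desk.
- plate: Loose aluminium clamp plate with two windows, 130 x 184 x 10 mm (x, y, z), 0.27 to 0.47 kg, flat on the desk. Origin: centre of its underside, z up. At x = 0 it has a round 12 mm hole at y = +80 mm (long pin) and a slot, 12 mm in x by 16 mm in y, at y = -80 mm (short pin). A grey sloping block, the light port, is on its -x side (x = -63 to -22 mm, 40 mm high); that side starts facing left too.
- handle (a point): Where to grip the plate's handle: an upright web 16 mm thick in the plate's y, 44 mm long in x, from 10 to 50 mm above the underside, with a low foot 22 mm thick. This point is 34 mm above the underside, at the plate's x = +8 mm, y = 0, above its centre of mass. Axes as the plate's.
- port (a point): Centre of the light port's flat sloping face (40 mm up the slope by 44 mm across), marked by a small round glass window inside a dark ring of 29 mm outer diameter. On the plate at x = -47, y = 0, 28 mm above the underside. Its z axis points straight out of the face, towards the plate's -x side and up, 35 degrees from the plate's z; its y axis is the plate's y.
- stand: Lamp holder, fixed to the desk: dark round foot 86 mm across and 10 mm thick with an upright black cup, 45 mm outer and 32 mm inner diameter. Origin at the centre of its underside.
- stand_rim (a point): Centre of the holder's mouth, 96 mm above the desk.
- lamp: Loose hand lamp, a round wand 153 mm long, 0.15 to 0.24 kg, hung upright in the holder, nose down. Origin: middle of its black grip (24 mm across, from 36 mm below to 25 mm above; its cap ends at 35 mm). z runs from nose to cap. A collar 43 mm across, lower face 42 mm below the origin, rests on the holder's rim; below it a 26 mm barrel, then the 20 mm nose. It balances 30 mm below the origin.
- lamp_tip (a point): Centre of the flat end of the lamp's nose; it moves with the nose. 118 mm below the lamp's origin along its z when the nose is out.
- lamp_nose (a joint): How far the nose is pushed into the barrel: 0 out, 0.006 m fully in. A spring pushes it out: 3 N at first, 8 N fully in (then it is solid). It sends its light only when pushed in at least 4.5 mm.
- steel_tweezers: Bystander: steel tweezers. Origin at the centre of its underside.
- red_yellow_driver: Bystander: screwdriver. Origin at the centre of its underside.
- black_spatula: Bystander: spatula. Origin at the centre of its underside.
- air_blower: Bystander: rubber air blower. Origin at the centre of its underside.
- lifter: Bystander: suction lifter. Origin at the centre of its underside.
- pen: Bystander: marker pen. Origin at the centre of its underside.
Not all that is in view belongs to the job. What is shaped like the stand but green, turquoise or yellow is not meant.

How it is judged:
By the outcome, as a careful person would: the job done as asked, in the order asked, and still so for the second after the job is handed in, with the robot touching nothing.
It also fails if it takes over 72 s, if anything falls off the work surface, if the arm or the gripper's body presses on something with over 40 N, if the wrist force passes 120 N, or if a joint passes its speed limit or range.

### The arm

A 7-joint arm with a two-finger parallel gripper is mounted at the origin on a cart in front of the work surface, level with it; the furniture and walls round the work are solid. World frame = base frame: x ahead of the robot, y to its left, z up, the work surface at z = 0. Lengths are in m, angles in rad, forces in N, time in s.
With the tool pointing down it reaches from about 0.4 to 0.85 m from the base axis. Payload 4.5 kg.
Tool frame: the origin (TCP) lies between the finger pads; the fingertips stand 8 mm ahead of it and the grasp point (between the pads) lies 11 mm behind it (tcp_to_tips is the z of the fingertips in the tool frame, in m); z points along the fingers, y is the line along which they close (so a half turn about z gives the same grasp; the last joint's range is limited). The gripper opens to 85 mm and grips with 20 to 120 N. Pads are 22 mm wide; open, the fingers measure 114 mm over their backs; the gripper's body (76 mm by 85 mm) begins 54 mm behind the grasp point. The pads swing forward as they close: fully open they stand 13 mm farther back than shut.
Start: joints at [1.145, 0.689, -0.195, 1.565, 0.157, 0.902, -0.215], TCP at [0.277, -0.56, 0.239] pointing down, gripper open.
Joint ranges: [-3.01, 3.01], [-0.46, 2.08], [-1.47, 1.51], [0.13, 2.56], [-1, 4.14], [0.04, 2.09], [-2.66, 2.66]. Speed limits (rad/s): [2.57, 2.57, 3.14, 3.14, 3.14, 3.14, 3.14].

### API

Orientations are given as a unit quaternion [x, y, z, w].
In Python, from station import read_state, grab_frame, camera_info, close_job, trace, tcp_to_tips gives the robot as it stands.
- The arm moves only by the tool servo_tool, never from a script. Its argument "commands" is a list of rows, each a list of 2 entries, a list of its own where there are three numbers: the shift along the world's x, y, z scaled (see below), then the turn, a rotation vector about the world's x, y, z scaled (see below). In form: [[[x, y, z], [rx, ry, rz]], ...]. A call has 1 to 20 rows; each row shifts and turns the commanded pose from where the row before left it; what a row does not reach is not made up. The controller multiplies each number of a shift by 0.02 m and each number of a turn by 4 degrees. A row lasts 1/12 s, in which the tool goes at most 41.7 mm and 7.16 degrees, less where a joint would pass 70% of its speed; a pose out of reach is approached as far as the arm can. A call with a number of a shift or a turn outside -1 to 1 is refused whole. A call with a gripper value outside its range is refused whole. "claw" is the finger opening in mm, from 0 to 85.4, set as the call begins (left out, the last holds). The fingers move at their own pace and stop on an object; the grip force is fixed at half the most. Time passes only in rows, so rows that do not move let the fingers close. It gives the time, the measured TCP pose, the force, the opening and the grip force at its end, in the units of the state.
- read_state(): the state, without advancing time (a new reading comes with each control period).
- grab_frame(name): name is "side" or "top" or "wrist"; returns the picture (384x512x3 uint8, red, green, blue); there is no depth.
- camera_info(name): a dict with "fx", "fy", "cx", "cy" (pixels), "rvec" (rotation vector, rad) and "tvec" (3), from world to camera coordinates, as OpenCV has them. Camera axes: x right, y down, z forward; pixel columns grow to the right and rows downward; lengths in m; the calibration is good to about 2 mm. A picture is of the moment at which its call begins: read the wrist's pose just before it. camera_info takes no time and is no camera call; for the wrist camera it gives the pose at the moment of the call.
- close_job(): hands the job in; it is judged then, once.
Trained networks look in the newest picture that a camera, given by its name, has taken for a name from the list of things; names that differ only in an ending like _2 or _b are one class to them, and where a whole thing is asked for, a point or a joint stands for the part that bears it (a point fixed in the world has none). Each returns a list of dicts, best first, with "score" (0 to 1); they miss things now and then, are a little off and sometimes report something else, mostly with a low value. They report only what shows in the picture. A call takes as long as a camera call. They do not tell look-alikes from the thing itself.
- trace(thing, camera): "region" (384x512 bool, what is visible of it) and "position" ([column, row] in pixels, amid what is visible of it).
The state is a dict: "t": time; "joint_pos": joint angles; "qd": joint speeds; "joint_torque": joint torques, N m; "eef_pos": TCP position; "orientation": TCP orientation; "ft_force": force on the tool from outside, world axes, zero at the start; "torque": the same for the moment, N m; "gripper_width": finger opening in m; "finger_force": force on a finger pad.
Only numpy, scipy, OpenCV 4.12 (cv2) and the standard library are available. Lean on these libraries where they do the work, as an engineer would, in place of code of your own. Each camera call takes 0.05 s, during which the arm holds its last target. There are 200 camera calls.

## Working session

There is one attempt and no reset: what is moved stays moved. The work goes in short steps, Python scripts to look and compute and a tool call to move; the robot and the scene stay as the last step left them, time stands still between calls to the robot, and variables do not carry over. Pictures are saved under pics/ and viewed, at most 12 in all, crops included, and the job is handed in when it is done.

Besides the shell and the picture viewer there is one more tool, called after "Emit:" by a JSON object that holds its "name" and its "arguments". servo_tool: Moves the arm, as the interface text tells. Shifts and turns lie within -1 to 1; 1 stands for 0.02 m of shift or 4 degrees of turn. Its arguments: {"type":"object","properties":{"commands":{"type":"array"},"claw":{"type":"number"}},"required":["commands"]}

```bash
mkdir -p pics; ls
cat > h.py <<'E'
import numpy as np, cv2
from station import *
from scipy.spatial.transform import Rotation as R
def cam(n):
    c=camera_info(n); K=np.array([[c['fx'],0,c['cx']],[0,c['fy'],c['cy']],[0,0,1]]);Rm=cv2.Rodrigues(np.array(c['rvec'],float))[0];return K,Rm,np.array(c['tvec'],float).ravel()
def ray(n,uv,c=None):
    K,Rm,t=c or cam(n); d=Rm.T@np.linalg.solve(K,[uv[0],uv[1],1]); return -Rm.T@t,d
def atz(n,uv,z,c=None):
    o,d=ray(n,uv,c); return o+d*(z-o[2])/d[2]
def proj(n,p,c=None):
    K,Rm,t=c or cam(n); q=K@(Rm@np.array(p,float)+t); return q[:2]/q[2]
def tri(a,b):
    # a,b (o,d)
    A=[];B=[]
    M=np.zeros((3,3));v=np.zeros(3)
    for o,d in (a,b):
        d=d/np.linalg.norm(d);P=np.eye(3)-np.outer(d,d);M+=P;v+=P@o
    return np.linalg.solve(M,v)
def save(im,n,s=1.5): cv2.imwrite('pics/'+n,cv2.resize(im[:,:,::-1],None,fx=s,fy=s))
E
python3 - <<'E'
from h import *
s=read_state();print({k:np.round(v,3).tolist() for k,v in s.items()},tcp_to_tips)
T={}
for n in('top','side'):
    im=grab_frame(n);save(im,n+'0.png');K,Rm,t=cam(n);print(n,'pos',np.round(-Rm.T@t,3),'fwd',Rm[2].round(2),K[0,0])
    for th in ['jig','pin_long','pin_short','plate','handle','port','stand','stand_rim','lamp']:
        try:
            for r in trace(th,n)[:3]:
                print(n,th,round(r['score'],2),np.round(r['position'],1),int(r['region'].sum()),atz(n,r['position'],{'pin_long':.062,'pin_short':.054,'handle':.05,'port':.028,'stand_rim':.096,'plate':.01,'jig':.02}.get(th,0)).round(3))
        except Exception as e: print(n,th,repr(e)[:80])
E
```

```text
pics
{'t': 0.0, 'joint_pos': [1.145, 0.69, -0.195, 1.566, 0.157, 0.902, -0.215], 'qd': [-0.001, 0.0, 0.001, -0.001, -0.0, -0.001, 0.001], 'joint_torque': [-0.001, -53.961, -1.267, -15.854, 0.009, 0.01, 0.0], 'eef_pos': [0.277, -0.56, 0.238], 'orientation': [0.974, 0.228, -0.0, -0.001], 'ft_force': [-0.517, -0.406, 0.202], 'torque': [0.016, -0.03, 0.026], 'finger_force': 0.0, 'gripper_width': 0.085} 0.008
top pos [0.216 0.172 1.775] fwd [ 0.2   0.01 -0.98] 493.51550658722545
top jig 0.58 [286.3 212.4] 2054 [0.493 0.073 0.02 ]
top pin_long 0.67 [287.  213.5] 2068 [0.482 0.073 0.062]
top pin_long 0.33 [215.5 215.4] 279 [0.482 0.324 0.062]
top pin_short 0.81 [283.  213.3] 2054 [0.484 0.087 0.054]
top plate 0.61 [348.1 252.4] 151 [ 0.344 -0.142  0.01 ]
top plate 0.59 [345.4 213.6] 1443 [ 0.484 -0.141  0.01 ]
top handle 0.57 [285.8 210.2] 1958 [0.496 0.076 0.05 ]
top port 0.97 [348.9 214.3] 1507 [ 0.478 -0.15   0.028]
top port 0.59 [283.6 215. ] 2050 [0.482 0.083 0.028]
top stand 0.71 [216.8 216.8] 277 [0.487 0.325 0.   ]
top stand 0.69 [253.3 149.4] 401 [0.737 0.186 0.   ]
top stand 0.62 
[... 578 characters left out ...]
08.  178.8] 951 [ 0.459 -0.063  0.05 ]
side handle 0.24 [290.  208.4] 1523 [0.463 0.15  0.05 ]
side port 0.63 [307.1 176.5] 940 [ 0.475 -0.126  0.028]
side port 0.2 [287.4 241.6] 158 [0.433 0.282 0.028]
side port 0.2 [235.3 272.1] 200 [0.513 0.439 0.028]
side stand 0.97 [204.9 205.7] 694 [0.746 0.145 0.   ]
side stand 0.83 [206.5 315.8] 1825 [0.529 0.556 0.   ]
side stand 0.77 [261.9 252.3] 916 [0.492 0.312 0.   ]
side stand_rim 0.83 [203.3 319.5] 1743 [0.482 0.645 0.096]
side stand_rim 0.82 [202.9 204.7] 696 [0.67  0.289 0.096]
side stand_rim 0.66 [258.  251.1] 872 [0.46  0.431 0.096]
side lamp 0.82 [262.1 215.4] 406 [0.553 0.138 0.   ]
side lamp 0.25 [346.5 187.6] 72 [ 0.336 -0.143  0.   ]
```

View pics/top0.png

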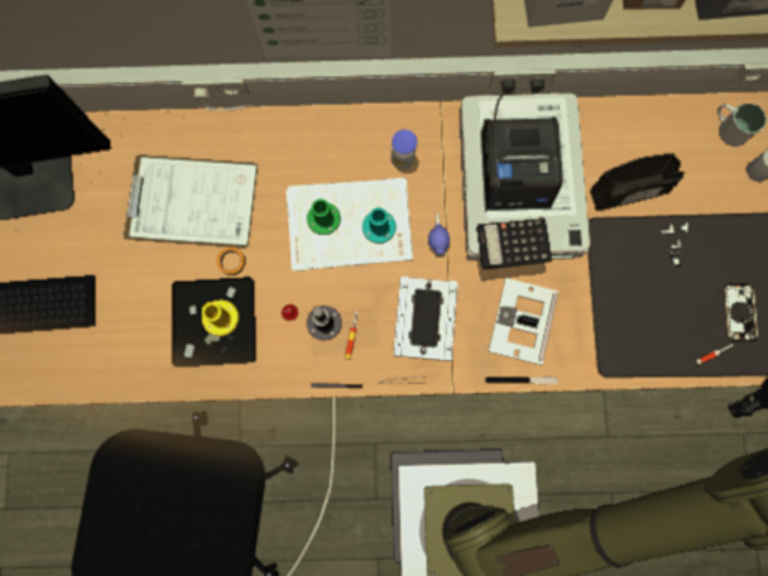

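View pics/side0.png

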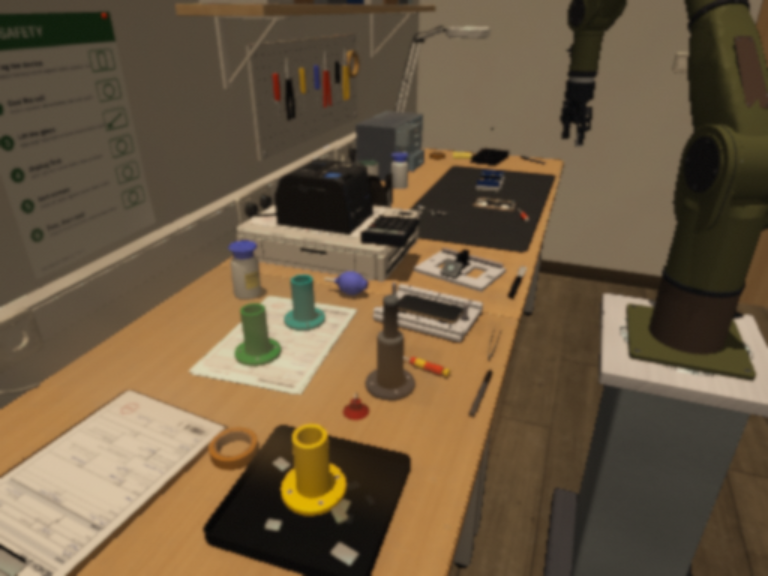

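The top view shows the jig at about (426,318), the plate at (523,320) with its grey port on the left, and the lamp in its grey stand at (323,320). The side view agrees. The green, turquoise and yellow stands are decoys. I'm moving the wrist camera over the plate.

Emit:
{"name": "servo_tool", "arguments": {"commands": [[[0.4, 1, 0.3], [0, 0, 0.75]], [[0.4, 1, 0.3], [0, 0, 0.75]], [[0.4, 1, 0.3], [0, 0, 0.75]], [[0.4, 1, 0.3], [0, 0, 0.75]], [[0.4, 1, 0.3], [0, 0, 0.75]], [[0.4, 1, 0.3], [0, 0, 0.75]], [[0.4, 1, 0.3], [0, 0, 0.75]], [[0.4, 1, 0.3], [0, 0, 0.75]], [[0.4, 1, 0.3], [0, 0, 0.75]], [[0.4, 1, 0.3], [0, 0, 0.75]], [[0.4, 1, 0.3], [0, 0, 0.75]], [[0.4, 1, 0.3], [0, 0, 0.75]], [[0.4, 1, 0.3], [0, 0, 0.75]], [[0.4, 1, 0.3], [0, 0, 0.75]], [[0.4, 1, 0.3], [0, 0, 0.75]], [[0.4, 1, 0.3], [0, 0, 0.75]], [[0.4, 1, 0.3], [0, 0, 0.75]], [[0.4, 1, 0.3], [0, 0, 0.75]], [[0.4, 1, 0.3], [0, 0, 0.75]], [[0.4, 1, 0.3], [0, 0, 0.75]]]}}

```text
t: 2.67
eef_pos: [0.4376, -0.1581, 0.36]
orientation: [0.728, 0.686, -0.0, 0.0]
ft_force: [1.4, 0.5, -0.6]
gripper_width: 0.0855
finger_force: 0.0
```

Run:
```python
from h import *
s=read_state();print(s['t'],np.round(s['eef_pos'],3),R.from_quat(s['orientation']).as_matrix().round(3).tolist(),np.round(s['joint_pos'],2))
c=cam('wrist');K,Rm,t=c;print('cam',(-Rm.T@t).round(3),Rm[2].round(2),K[0,0])
im=grab_frame('wrist');save(im,'w1.png')
for th in ['plate','handle','port','jig','pin_long','pin_short']:
    for r in trace(th,'wrist')[:2]:print(th,round(r['score'],2),np.round(r['position'],1),int(r['region'].sum()),atz('wrist',r['position'],{'pin_long':.062,'pin_short':.054,'handle':.05,'port':.028,'plate':.01,'jig':.02}[th],c).round(3))
```

```text
2.6667 [ 0.438 -0.158  0.36 ] [[0.059, 0.998, 0.0], [0.998, -0.059, -0.0], [-0.0, 0.0, -1.0]] [ 0.65  0.36 -0.57  1.83  0.23  1.01 -0.08]
cam [ 0.443 -0.077  0.495] [-0.02 -0.32 -0.95] 330.86173805031274
plate 0.67 [288.7 126.6] 9119 [ 0.487 -0.144  0.01 ]
handle 0.97 [286.1 126.5] 9319 [ 0.48  -0.138  0.05 ]
port 0.75 [288.3 124.9] 9153 [ 0.484 -0.139  0.028]
jig 0.86 [317.9   0. ] 747 [0.527 0.014 0.02 ]
pin_short 0.67 [317.4   0. ] 725 [0.52  0.008 0.054]
```

View pics/w1.png

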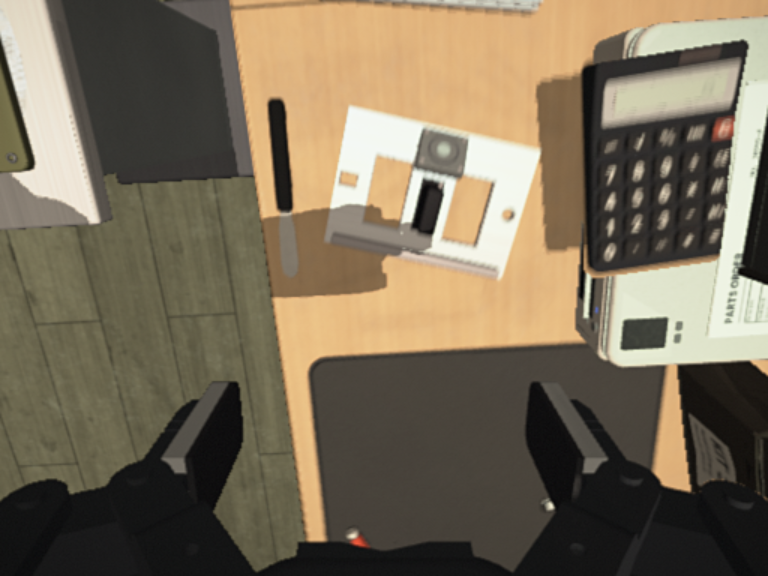

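The wrist view shows the slot at (349,179), the round hole at (508,214), the port ring at (443,150) and the handle at (428,207). The port faces +y. Next I'll look at the jig.

Emit:
{"name": "servo_tool", "arguments": {"commands": [[[0.2, 1, 0], [0, 0, 0]], [[0.2, 1, 0], [0, 0, 0]], [[0.2, 1, 0], [0, 0, 0]], [[0.2, 1, 0], [0, 0, 0]], [[0.2, 1, 0], [0, 0, 0]], [[0.2, 1, 0], [0, 0, 0]], [[0.2, 1, 0], [0, 0, 0]], [[0.2, 1, 0], [0, 0, 0]], [[0.2, 1, 0], [0, 0, 0]], [[0, 0, 0], [0, 0, 0]], [[0, 0, 0], [0, 0, 0]], [[0, 0, 0], [0, 0, 0]]]}}

```text
t: 4.02
eef_pos: [0.4731, 0.0184, 0.3589]
orientation: [0.73, 0.684, -0.001, 0.0]
ft_force: [-0.0, -1.0, 0.1]
gripper_width: 0.0854
finger_force: 0.0
```

Run:
```python
from h import *
import json
s=read_state();print(s['t'],np.round(s['eef_pos'],3),np.round(s['joint_pos'],2))
c=cam('wrist');K,Rm,t=c
np.savez('c2.npz',K=K,R=Rm,t=t)
im=grab_frame('wrist');save(im,'w2.png')
for th in ['plate','jig','pin_long','pin_short','lamp','stand']:
    for r in trace(th,'wrist')[:2]:print(th,round(r['score'],2),np.round(r['position'],1),int(r['region'].sum()),atz('wrist',r['position'],{'pin_long':.062,'pin_short':.054,'plate':.01,'jig':.02}.get(th,.1),c).round(3))
```

```text
4.0167 [0.473 0.018 0.359] [ 0.28  0.38 -0.6   1.81  0.25  1.02 -0.49]
plate 0.56 [267. 237.] 7316 [ 0.481 -0.143  0.01 ]
jig 0.8 [265.4  85.9] 14507 [0.491 0.09  0.02 ]
pin_long 0.97 [265.9  89.6] 14554 [0.49  0.087 0.062]
pin_short 0.82 [265.4  85. ] 14722 [0.49  0.092 0.054]
stand 0.58 [439.2   9.8] 1439 [0.677 0.157 0.1  ]
```

View pics/w2.png

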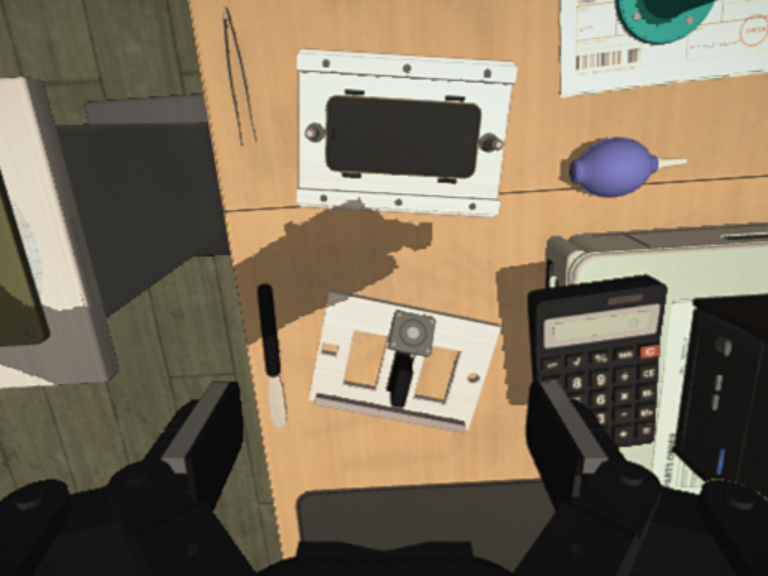

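Run:
```python
import cv2
im=cv2.imread('pics/w2.png');im=cv2.resize(im,(512,384),interpolation=cv2.INTER_AREA)
cv2.imwrite('pics/w2j.png',cv2.resize(im[28:148,190:350],None,fx=5,fy=5,interpolation=cv2.INTER_CUBIC))
cv2.imwrite('pics/w2p.png',cv2.resize(im[185:295,195:345],None,fx=5,fy=5,interpolation=cv2.INTER_CUBIC))
```

```text
(no output)
```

View pics/w2j.png

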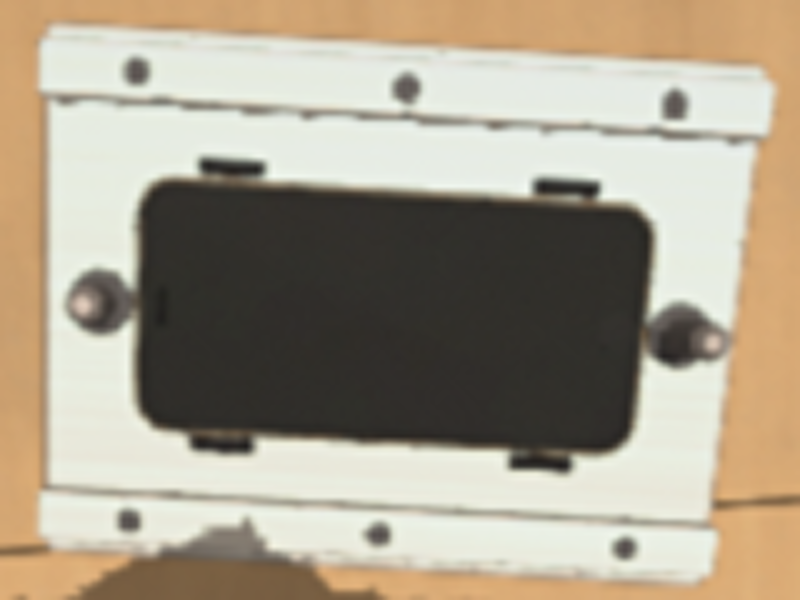

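View pics/w2p.png

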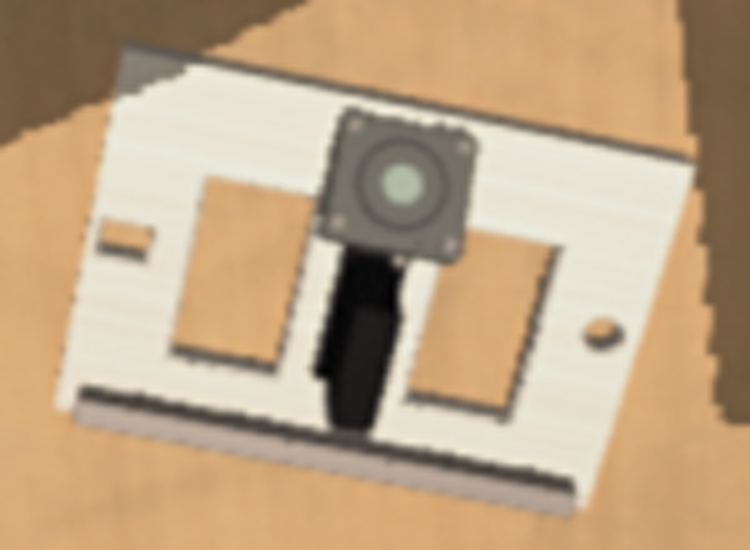

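The jig crop shows the short pin tip at (86,303), the long pin tip at (711,342) and the rail screws. The plate crop shows the slot at (126,240), the hole at (604,333) and the port ring at (403,184).

Run:
```python
from h import *
from scipy.optimize import least_squares
z=np.load('c2.npz');c=(z['K'],z['R'],z['t'])
def fit(off,pts,z0,p0):
    uv=np.array([[off[0]+(p[0]+.5)/5-.5,off[1]+(p[1]+.5)/5-.5] for p,_ in pts]);L=np.array([l for _,l in pts])
    def W(p):
        a=p[2];return np.c_[p[0]+np.cos(a)*L[:,0]-np.sin(a)*L[:,1],p[1]+np.sin(a)*L[:,0]+np.cos(a)*L[:,1],L[:,2]+z0]
    f=lambda p:(np.array([proj('',w,c) for w in W(p)])-uv).ravel()
    r=least_squares(f,p0);print(r.x[:2].round(4),np.degrees(r.x[2]).round(2),r.fun.reshape(-1,2).round(1).tolist());return r.x
print('jig')
S=.058
pj=[((86,303),(0,-.08,.062)),((711,342),(0,.08,.062-.0)),((407,88),(-S,0,.026)),((378,534),(S,0,.026))]
pj[0]=((86,303),(0,-.08,.054))
fit((190,28),pj,0,[.49,.09,-np.pi/2]); fit((190,28),pj[:2],0,[.49,.09,-np.pi/2])
fit((190,28),pj[2:],0,[.49,.09,-np.pi/2])
print('plate')
pp=[((126,240),(0,-.08,.01)),((604,333),(0,.08,.01)),((403,184),(-.047,0,.028))]
x=fit((195,185),pp,0,[.48,-.14,-1.7]); fit((195,185),pp[:2],0,[.48,-.14,-1.7])
a=x[2];print('handle',x[0]+.008*np.cos(a),x[1]+.008*np.sin(a))
print(read_state()['eef_pos'])
```

```text
jig
[0.4939 0.0832] -97.03 [[-0.8, 0.2], [0.7, 0.2], [0.1, -0.2], [-0.0, -0.2]]
[0.494  0.0834] -97.07 [[-0.7, -0.0], [0.7, 0.1]]
[0.4939 0.0829] -96.95 [[0.0, -0.0], [-0.0, 0.0]]
plate
[ 0.4819 -0.1527] -105.94 [[-0.1, 0.3], [0.0, 0.3], [0.1, -0.5]]
[ 0.4819 -0.1522] -105.91 [[-0.1, -0.0], [0.1, 0.0]]
handle 0.47965794360523684 -0.160404125696844
[0.47334812 0.01929609 0.35932754]
```

Emit:
{"name": "servo_tool", "arguments": {"commands": [[[0.03, -0.75, -0.95], [0, 0, -0.255]], [[0.03, -0.75, -0.95], [0, 0, -0.255]], [[0.03, -0.75, -0.95], [0, 0, -0.255]], [[0.03, -0.75, -0.95], [0, 0, -0.255]], [[0.03, -0.75, -0.95], [0, 0, -0.255]], [[0.03, -0.75, -0.95], [0, 0, -0.255]], [[0.03, -0.75, -0.95], [0, 0, -0.255]], [[0.03, -0.75, -0.95], [0, 0, -0.255]], [[0.03, -0.75, -0.95], [0, 0, -0.255]], [[0.03, -0.75, -0.95], [0, 0, -0.255]], [[0.03, -0.75, -0.95], [0, 0, -0.255]], [[0.03, -0.75, -0.95], [0, 0, -0.255]], [[0, 0, 0], [0, 0, 0]], [[0, 0, 0], [0, 0, 0]], [[0, 0, 0], [0, 0, 0]], [[0, 0, 0], [0, 0, 0]]]}}

```text
t: 5.7
eef_pos: [0.4816, -0.1589, 0.1325]
orientation: [0.797, 0.603, 0.001, 0.001]
ft_force: [-0.9, -1.3, 1.3]
gripper_width: 0.0853
finger_force: 0.0
```

Run:
```python
from h import *
s=read_state();M=R.from_quat(s['orientation']).as_matrix();print(np.round(s['eef_pos'],4),np.degrees(np.arctan2(M[1,1],M[0,1])),M[:,2].round(4))
```

```text
[ 0.4816 -0.1589  0.1325] -15.783050207401203 [ 2.4e-03  5.0e-04 -1.0e+00]
```

Emit:
{"name": "servo_tool", "arguments": {"commands": [[[-0.1, -0.07, -0.75], [0, 0, 0]], [[0, 0, -0.75], [0, 0, 0]], [[0, 0, -0.75], [0, 0, 0]], [[0, 0, -0.75], [0, 0, 0]], [[0, 0, -0.75], [0, 0, 0]], [[0, 0, -0.7], [0, 0, 0]], [[0, 0, -0.5], [0, 0, 0]], [[0, 0, -0.4], [0, 0, 0]], [[0, 0, 0], [0, 0, 0]], [[0, 0, 0], [0, 0, 0]]]}}

```text
t: 6.53
eef_pos: [0.479, -0.161, 0.0248]
orientation: [0.798, 0.603, 0.0, 0.0]
ft_force: [0.3, -0.1, -0.7]
gripper_width: 0.0851
finger_force: 0.0
```

Emit:
{"name": "servo_tool", "arguments": {"claw": 0, "commands": [[[0, 0, 0], [0, 0, 0]], [[0, 0, 0], [0, 0, 0]], [[0, 0, 0], [0, 0, 0]], [[0, 0, 0], [0, 0, 0]], [[0, 0, 0], [0, 0, 0]], [[0, 0, 0], [0, 0, 0]], [[0, 0, 0], [0, 0, 0]], [[0, 0, 0], [0, 0, 0]]]}}

```text
t: 7.2
eef_pos: [0.4786, -0.1616, 0.0246]
orientation: [0.798, 0.602, 0.0, 0.0]
ft_force: [-0.4, 0.6, 5.6]
gripper_width: 0.0154
finger_force: 60.1
```

Emit:
{"name": "servo_tool", "arguments": {"commands": [[[0, 0, 0.2], [0, 0, 0]], [[0, 0, 0.4], [0, 0, 0]], [[0, 0, 0.6], [0, 0, 0]], [[0, 0, 0.75], [0, 0, 0]], [[0, 0, 0.75], [0, 0, 0]], [[0, 0, 0.75], [0, 0, 0]], [[0, 0, 0.75], [0, 0, 0]], [[0, 0, 0.3], [0, 0, 0]], [[0, 0, 0], [0, 0, 0]], [[0, 0, 0], [0, 0, 0]]]}}

```text
t: 8.03
eef_pos: [0.4784, -0.1616, 0.1143]
orientation: [0.798, 0.602, -0.0, 0.0]
ft_force: [-0.2, -0.2, -3.5]
gripper_width: 0.0152
finger_force: 59.1
```

Emit:
{"name": "servo_tool", "arguments": {"commands": [[[0.05, 0.4, 0], [0, 0, 0.1]], [[0.05, 0.7, 0], [0, 0, 0.15]], [[0.05, 0.8, 0], [0, 0, 0.15]], [[0.05, 0.8, 0], [0, 0, 0.15]], [[0.05, 0.8, 0], [0, 0, 0.15]], [[0.05, 0.8, 0], [0, 0, 0.15]], [[0.05, 0.8, 0], [0, 0, 0.15]], [[0.05, 0.8, 0], [0, 0, 0.15]], [[0.05, 0.8, 0], [0, 0, 0.15]], [[0.05, 0.8, 0], [0, 0, 0.15]], [[0.05, 0.8, 0], [0, 0, 0.15]], [[0.05, 0.8, 0], [0, 0, 0.15]], [[0.05, 0.8, 0], [0, 0, 0.15]], [[0.03, 0.8, 0], [0, 0, 0.15]], [[0, 0.7, 0], [0, 0, 0.15]], [[0, 0.4, 0], [0, 0, 0.03]], [[0, 0, 0], [0, 0, 0]], [[0, 0, 0], [0, 0, 0]], [[0, 0, 0], [0, 0, 0]]]}}

```text
t: 9.62
eef_pos: [0.4917, 0.0732, 0.1139]
orientation: [0.749, 0.662, -0.001, 0.0]
ft_force: [-0.4, -0.8, -2.5]
gripper_width: 0.0152
finger_force: 59.0
```

Run:
```python
from h import *
s=read_state();M=R.from_quat(s['orientation']).as_matrix();print(s['t'],np.round(s['eef_pos'],4),np.degrees(np.arctan2(M[1,1],M[0,1])),M[:,2].round(4),s['ft_force'],s['torque'])
c=cam('wrist');np.savez('c3.npz',K=c[0],R=c[1],t=c[2],p=s['eef_pos'],M=M)
im=grab_frame('wrist');save(im,'w3.png')
```

```text
9.6167 [0.4917 0.0732 0.1139] -7.04607251809083 [-0.0012 -0.0016 -1.    ] [-0.40415375 -0.77250094 -2.53144592] [ 0.02230196  0.0113553  -0.02948357]
```

View pics/w3.png

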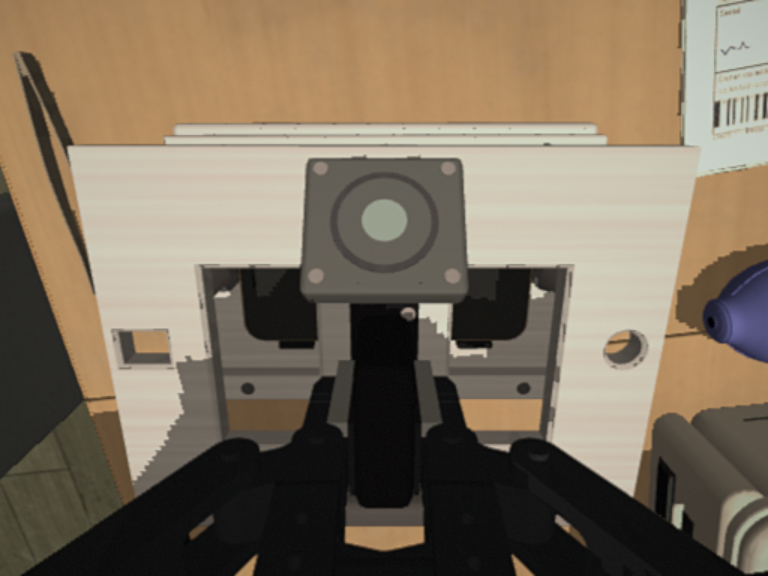

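The plate is held straight: slot at (143,348), hole at (626,349), port ring at (384,221), left-edge corners at (69,147) and (697,147).

Run:
```python
from h import *
from scipy.optimize import least_squares
z=np.load('c3.npz');c=(z['K'],z['R'],z['t'])
pts=[((143,348.5),(0,-.08,.01)),((626,349),(0,.08,.01)),((384,221),(-.047,0,.028)),((69,147),(-.065,-.092,.01)),((697,147),(-.065,.092,.01))]
uv=np.array([((p[0]+.5)/1.5-.5,(p[1]+.5)/1.5-.5) for p,_ in pts]);L=np.array([l for _,l in pts])
for tilt in(0,1):
    def f(p):
        r=R.from_rotvec([p[4]*tilt,p[5]*tilt,0])*R.from_euler('z',p[2])
        return (np.array([proj('',w,c) for w in r.apply(L)+[p[0],p[1],p[3]]])-uv).ravel()
    r=least_squares(f,[.49,.08,-1.69,.089,0,0]);x=r.x;a=x[2]
    print(x[:2].round(4),np.degrees(a).round(2),'z',x[3].round(4),'tilt',np.degrees(x[4:]).round(2),r.fun.reshape(-1,2).round(1).tolist())
    print('delta to jig',(np.array([.4939,.0832])-x[:2]).round(4),-97.03-np.degrees(a))
print(z['p'])
```

```text
[0.493  0.0819] -96.99 z 0.089 tilt [0. 0.] [[0.8, 0.4], [-1.6, 0.1], [-0.3, -0.6], [-0.2, 0.2], [1.3, 0.0]]
delta to jig [0.0009 0.0013] -0.035491189599525796
[0.493  0.0818] -97.01 z 0.0894 tilt [-0.55  0.19] [[0.4, 0.9], [-1.3, 0.3], [-0.0, -1.1], [0.0, 0.1], [0.8, 0.0]]
delta to jig [0.0009 0.0014] -0.01854033935114785
[0.49171863 0.0731764  0.11393256]
```

Emit:
{"name": "servo_tool", "arguments": {"commands": [[[0.05, 0.07, 0], [0, 0, 0]], [[0, 0, -0.3], [0, 0, 0]], [[0, 0, -0.4], [0, 0, 0]], [[0, 0, -0.3], [0, 0, 0]], [[0, 0, 0], [0, 0, 0]], [[0, 0, -0.15], [0, 0, 0]], [[0, 0, -0.15], [0, 0, 0]], [[0, 0, -0.15], [0, 0, 0]], [[0, 0, -0.15], [0, 0, 0]], [[0, 0, -0.15], [0, 0, 0]], [[0, 0, 0], [0, 0, 0]]]}}

```text
t: 10.58
eef_pos: [0.4927, 0.0754, 0.0788]
orientation: [0.749, 0.663, -0.001, -0.0]
ft_force: [0.1, -0.4, -3.5]
gripper_width: 0.015
finger_force: 58.9
```

Emit:
{"name": "servo_tool", "arguments": {"commands": [[[0, 0, -0.125], [0, 0, 0]], [[0, 0, -0.125], [0, 0, 0]], [[0, 0, -0.125], [0, 0, 0]], [[0, 0, -0.125], [0, 0, 0]], [[0, 0, -0.125], [0, 0, 0]], [[0, 0, -0.125], [0, 0, 0]], [[0, 0, -0.125], [0, 0, 0]], [[0, 0, -0.125], [0, 0, 0]], [[0, 0, 0], [0, 0, 0]], [[0, 0, 0], [0, 0, 0]]]}}

```text
t: 11.42
eef_pos: [0.4929, 0.0754, 0.0589]
orientation: [0.749, 0.663, -0.001, 0.0]
ft_force: [-0.1, -3.8, -6.3]
gripper_width: 0.0151
finger_force: 58.5
```

Emit:
{"name": "servo_tool", "arguments": {"commands": [[[0, -0.03, -0.05], [0, 0, 0]], [[0, 0, -0.06], [0, 0, 0]], [[0, 0, -0.06], [0, 0, 0]], [[0, 0, -0.06], [0, 0, 0]], [[0, 0, -0.06], [0, 0, 0]], [[0, 0, -0.05], [0, 0, 0]], [[0, 0, 0], [0, 0, 0]], [[0, 0, 0], [0, 0, 0]]]}}

```text
t: 12.08
eef_pos: [0.4932, 0.0753, 0.0524]
orientation: [0.749, 0.663, 0.0, -0.0]
ft_force: [-0.7, -3.9, -2.8]
gripper_width: 0.0152
finger_force: 59.1
```

Emit:
{"name": "servo_tool", "arguments": {"commands": [[[0, -0.03, -0.04], [0, 0, 0]], [[0, 0, -0.04], [0, 0, 0]], [[0, 0, 0], [0, 0, 0]], [[0, 0, 0], [0, 0, 0]], [[0, 0, 0], [0, 0, 0]]]}}

```text
t: 12.5
eef_pos: [0.4934, 0.0752, 0.0509]
orientation: [0.749, 0.663, 0.0, -0.0]
ft_force: [-1.0, -1.2, -3.6]
gripper_width: 0.0147
finger_force: 59.2
```

Emit:
{"name": "servo_tool", "arguments": {"commands": [[[0, 0, -0.04], [0, 0, 0]], [[0, 0, -0.02], [0, 0, 0]], [[0, 0, 0], [0, 0, 0]], [[0, 0, 0], [0, 0, 0]], [[0, 0, 0], [0, 0, 0]]]}}

```text
t: 12.92
eef_pos: [0.4934, 0.0752, 0.0506]
orientation: [0.749, 0.663, 0.001, 0.0]
ft_force: [-1.6, -2.3, 7.4]
gripper_width: 0.0156
finger_force: 60.7
```

Emit:
{"name": "servo_tool", "arguments": {"claw": 60, "commands": [[[0, 0, 0], [0, 0, 0]], [[0, 0, 0], [0, 0, 0]], [[0, 0, 0], [0, 0, 0]], [[0, 0, 0], [0, 0, 0]], [[0, 0, 0], [0, 0, 0]], [[0, 0, 0.2], [0, 0, 0]], [[0, 0, 0.5], [0, 0, 0]], [[0, 0, 0.9], [0, 0, 0]], [[0, 0, 1], [0, 0, 0]], [[0, 0, 1], [0, 0, 0]], [[0, 0, 1], [0, 0, 0]], [[0, 0, 1], [0, 0, 0]], [[0, 0, 1], [0, 0, 0]], [[0, 0, 1], [0, 0, 0]], [[0, 0.3, 1], [0, 0, 0]], [[0, 0.6, 1], [0, 0, 0]], [[0, 0.8, 1], [0, 0, 0]], [[0, 1, 0.8], [0, 0, 0]], [[0, 1, 0.5], [0, 0, 0]], [[0, 1, 0], [0, 0, 0]]]}}

```text
t: 14.58
eef_pos: [0.4941, 0.1701, 0.2904]
orientation: [0.749, 0.663, 0.002, 0.001]
ft_force: [0.1, -0.2, 0.5]
gripper_width: 0.0601
finger_force: 0.0
```

Emit:
{"name": "servo_tool", "arguments": {"commands": [[[0, 0.4, 0], [0, 0, 0]], [[0, 0, 0], [0, 0, 0]], [[0, 0, 0], [0, 0, 0]], [[0, 0, 0], [0, 0, 0]]]}}

```text
t: 14.92
eef_pos: [0.493, 0.1747, 0.2871]
orientation: [0.749, 0.662, -0.001, 0.0]
ft_force: [-0.3, 0.2, 0.4]
gripper_width: 0.0603
finger_force: 0.0
```

Run:
```python
from h import *
s=read_state();M=R.from_quat(s['orientation']).as_matrix();print(s['t'],np.round(s['eef_pos'],4),np.degrees(np.arctan2(M[1,1],M[0,1])),np.round(s['joint_pos'],2))
c=cam('wrist');np.savez('c4.npz',K=c[0],R=c[1],t=c[2],p=s['eef_pos'],M=M)
im=grab_frame('wrist');save(im,'w4.png')
for th in('lamp','stand','plate'):
    for r in trace(th,'wrist')[:2]:print(th,round(r['score'],2),np.round(r['position'],1),int(r['region'].sum()),atz('',r['position'],.1,c).round(3))
```

```text
14.9167 [0.493  0.1747 0.2871] -7.075237308008176 [-0.13  0.52 -0.47  1.8   0.29  0.89 -0.86]
lamp 0.97 [232.2   7.6] 659 [0.49  0.316 0.1  ]
lamp 0.49 [111.2  54.1] 1083 [0.376 0.293 0.1  ]
stand 0.9 [471.    7.7] 1288 [0.695 0.291 0.1  ]
stand 0.84 [454.2 111.2] 5565 [0.687 0.204 0.1  ]
plate 0.96 [262.9 209. ] 11232 [0.495 0.127 0.1  ]
```

View pics/w4.png

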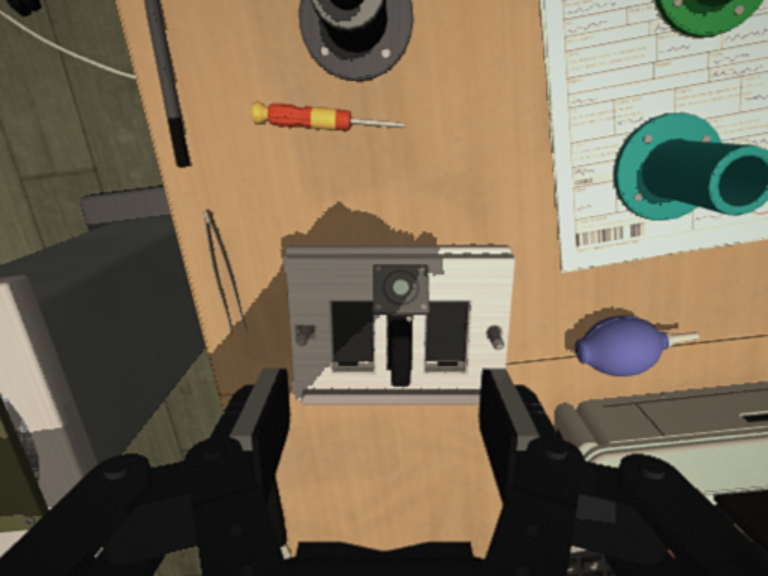

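The plate is seated with both pins through it. The lamp holder is at the top edge of the picture, at (357,25). I'm moving closer to it.

Emit:
{"name": "servo_tool", "arguments": {"claw": 85, "commands": [[[0, 0.5, 0.2], [0, 0, 0]], [[0, 0.7, 0.2], [0, 0, 0]], [[0, 0.7, 0.2], [0, 0, 0]], [[0, 0.7, 0.2], [0, 0, 0]], [[0, 0.7, 0.2], [0, 0, 0]], [[0, 0.4, 0], [0, 0, 0]], [[0, 0, 0], [0, 0, 0]], [[0, 0, 0], [0, 0, 0]], [[0, 0, 0], [0, 0, 0]]]}}

```text
t: 15.87
eef_pos: [0.4932, 0.2496, 0.3073]
orientation: [0.749, 0.662, -0.001, 0.0]
ft_force: [-0.7, -0.3, -0.2]
gripper_width: 0.0851
finger_force: 0.0
```

Run:
```python
from h import *
z=np.load('c4.npz');c=(z['K'],z['R'],z['t'])
print('port check',atz('',[(400.5)/1.5-.5,287/1.5-.5],.054,c).round(4),'expected .4997 .1298')
s=read_state();print(s['t'],np.round(s['eef_pos'],4))
c=cam('wrist');np.savez('c5.npz',K=c[0],R=c[1],t=c[2],p=s['eef_pos'])
print('cam',(-c[1].T@c[2]).round(3))
im=grab_frame('wrist');save(im,'w5.png')
for th in('lamp','stand'):
    for r in trace(th,'wrist')[:2]:
        m=np.argwhere(r['region']);print(th,round(r['score'],2),np.round(r['position'],1),int(r['region'].sum()),m.min(0),m.max(0))
g=cv2.imread('pics/w5.png')[:,:,:]
p=proj('',[.49,.32,.14],c);print(p)
x0=int(np.clip(p[0]-60,0,392));y0=int(np.clip(p[1]-60,0,290));print(x0,y0)
cv2.imwrite('pics/w5c.png',cv2.resize(im[y0:y0+110,x0:x0+120,::-1],None,fx=5,fy=5,interpolation=cv2.INTER_CUBIC))
```

```text
port check [0.5002 0.1306 0.054 ] expected .4997 .1298
15.8667 [0.4932 0.2496 0.3073]
cam [0.503 0.331 0.443]
lamp 0.81 [243.8  80.6] 1540 [ 60 222] [104 264]
stand 0.67 [443.5 169.9] 4419 [135 402] [205 495]
stand 0.64 [467.4  51.3] 5245 [ 16 423] [ 92 511]
[242.20283219  93.82481229]
182 33
```

View pics/w5c.png

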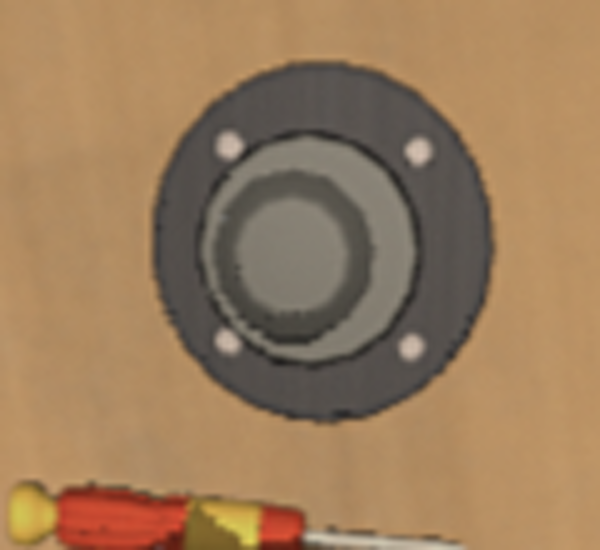

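The crop shows the foot centre at (324,241), the collar at (310,248) and the cap at (293,255).

Run:
```python
from h import *
z=np.load('c5.npz');c=(z['K'],z['R'],z['t'])
for p,h in(((324,241),.010),((310,248),.102),((293,255),.173)):
    print(h,atz('',[182+(p[0]+.5)/5-.5,33+(p[1]+.5)/5-.5],h,c).round(4))
```

```text
0.01 [0.4915 0.3302 0.01  ]
0.102 [0.4911 0.3293 0.102 ]
0.173 [0.491  0.3289 0.173 ]
```

Emit:
{"name": "servo_tool", "arguments": {"commands": [[[-0.02, 0.5, -0.3], [0, 0, 0]], [[-0.02, 0.7, -0.6], [0, 0, 0]], [[-0.02, 0.7, -0.7], [0, 0, 0]], [[-0.02, 0.7, -0.8], [0, 0, 0]], [[-0.02, 0.7, -0.8], [0, 0, 0]], [[0, 0.5, -0.8], [0, 0, 0]], [[0, 0.18, -0.8], [0, 0, 0]], [[0, 0, 0], [0, 0, 0]], [[0, 0, 0], [0, 0, 0]], [[0, 0, 0], [0, 0, 0]]]}}

```text
t: 16.85
eef_pos: [0.4916, 0.3303, 0.2122]
orientation: [0.749, 0.663, 0.0, 0.0]
ft_force: [0.5, 0.1, 0.4]
gripper_width: 0.0851
finger_force: 0.0
```

Emit:
{"name": "servo_tool", "arguments": {"commands": [[[-0.03, -0.05, -0.4], [0, 0, 0]], [[0, 0, -0.6], [0, 0, 0]], [[0, 0, -0.7], [0, 0, 0]], [[0, 0, -0.7], [0, 0, 0]], [[0, 0, -0.7], [0, 0, 0]], [[0, 0, -0.6], [0, 0, 0]], [[0, 0, -0.4], [0, 0, 0]], [[0, 0, -0.15], [0, 0, 0]], [[0, 0, 0], [0, 0, 0]], [[0, 0, 0], [0, 0, 0]], [[0, 0, 0], [0, 0, 0]]]}}

```text
t: 17.77
eef_pos: [0.491, 0.3297, 0.1274]
orientation: [0.749, 0.663, 0.001, 0.0]
ft_force: [0.0, 0.1, -0.9]
gripper_width: 0.0847
finger_force: 0.0
```

Emit:
{"name": "servo_tool", "arguments": {"claw": 0, "commands": [[[0, 0, 0], [0, 0, 0]], [[0, 0, 0], [0, 0, 0]], [[0, 0, 0], [0, 0, 0]], [[0, 0, 0], [0, 0, 0]], [[0, 0, 0], [0, 0, 0]], [[0, 0, 0], [0, 0, 0]], [[0, 0, 0], [0, 0, 0]], [[0, 0, 0], [0, 0, 0]]]}}

```text
t: 18.43
eef_pos: [0.4907, 0.3294, 0.127]
orientation: [0.749, 0.663, 0.0, 0.0]
ft_force: [-0.9, 0.1, 3.6]
gripper_width: 0.0227
finger_force: 58.6
```

Emit:
{"name": "servo_tool", "arguments": {"commands": [[[0, 0, 0.2], [0, 0, 0]], [[0, 0, 0.4], [0, 0, 0]], [[0, 0, 0.6], [0, 0, 0]], [[0, 0, 0.7], [0, 0, 0]], [[0, 0, 0.7], [0, 0, 0]], [[0, 0, 0.7], [0, 0, 0]], [[0, 0, 0.7], [0, 0, 0]], [[0, 0, 0.7], [0, 0, 0]], [[0, 0, 0.7], [0, 0, 0]], [[0, 0, 0.6], [0, 0, 0]], [[0, 0, 0.3], [0, 0, 0]], [[0, 0, 0], [0, 0, 0]], [[0, 0, 0], [0, 0, 0]]]}}

```text
t: 19.52
eef_pos: [0.4906, 0.3291, 0.253]
orientation: [0.749, 0.663, 0.0, 0.0]
ft_force: [-0.9, 0.0, -2.8]
gripper_width: 0.0227
finger_force: 58.8
```

Run:
```python
from h import *
s=read_state();M=R.from_quat(s['orientation']).as_matrix();p=np.array(s['eef_pos']);print(s['t'],p.round(4),M.round(4).tolist(),s['ft_force'],s['gripper_width'])
a=np.radians(-97.03);px=np.array([np.cos(a),np.sin(a),0]);py=np.array([-np.sin(a),np.cos(a),0])
n=-np.sin(np.radians(35))*px+np.cos(np.radians(35))*np.array([0,0,1])
port=np.array([.4939,.0832,.026])-.047*px+[0,0,.028];print('n',n,'port',port)
M0=np.c_[np.cross(py,-n),py,-n]
# lamp origin in tool frame: z=-.011
for g in(.05,.02,.005,0,-.006): print(g,(port+n*(.118+g-.011)).round(4))
print('turn units',(R.from_matrix(M0@M.T).as_rotvec(degrees=True)/4).round(3))
```

```text
19.5167 [0.4906 0.3291 0.253 ] [[0.1215, 0.9926, 0.0004], [0.9926, -0.1215, 0.0001], [0.0001, 0.0004, -1.0]] [-0.92479051  0.03802132 -2.79610589] 0.02270021020898412
n [0.07019946 0.56926441 0.81915204] port [0.49965228 0.12984666 0.054     ]
0.05 [0.5107 0.2192 0.1826]
0.02 [0.5086 0.2021 0.158 ]
0.005 [0.5075 0.1936 0.1457]
0 [0.5072 0.1908 0.1416]
-0.006 [0.5067 0.1873 0.1367]
turn units [-8.686  1.073 -0.014]
```

Emit:
{"name": "servo_tool", "arguments": {"commands": [[[0.04, -0.21, -0.13], [-0.334, 0.041, 0]], [[0.077, -0.423, -0.27], [-0.668, 0.0825, 0]], [[0.077, -0.423, -0.27], [-0.668, 0.0825, 0]], [[0.077, -0.423, -0.27], [-0.668, 0.0825, 0]], [[0.077, -0.423, -0.27], [-0.668, 0.0825, 0]], [[0.077, -0.423, -0.27], [-0.668, 0.0825, 0]], [[0.077, -0.423, -0.27], [-0.668, 0.0825, 0]], [[0.077, -0.423, -0.27], [-0.668, 0.0825, 0]], [[0.077, -0.423, -0.27], [-0.668, 0.0825, 0]], [[0.077, -0.423, -0.27], [-0.668, 0.0825, 0]], [[0.077, -0.423, -0.27], [-0.668, 0.0825, 0]], [[0.077, -0.423, -0.27], [-0.668, 0.0825, 0]], [[0.077, -0.423, -0.27], [-0.668, 0.0825, 0]], [[0.037, -0.213, -0.14], [-0.336, 0.042, -0.014]], [[0, 0, 0], [0, 0, 0]], [[0, 0, 0], [0, 0, 0]], [[0, 0, 0], [0, 0, 0]], [[0, 0, 0], [0, 0, 0]]]}}

```text
t: 21.02
eef_pos: [0.5108, 0.2196, 0.1831]
orientation: [0.715, 0.632, -0.225, 0.199]
ft_force: [0.4, -0.4, -2.5]
gripper_width: 0.0223
finger_force: 58.8
```

```bash
cat > lam.py <<'E'
from h import *
s=read_state();M=R.from_quat(s['orientation']).as_matrix();p=np.array(s['eef_pos'])
a=np.radians(-97.03);px=np.array([np.cos(a),np.sin(a),0]);py=np.array([-np.sin(a),np.cos(a),0])
n=-np.sin(np.radians(35))*px+np.cos(np.radians(35))*np.array([0,0,1]);port=np.array([.4999,.1302,.054])
M0=np.c_[np.cross(py,-n),py,-n]
tip=p+M@[0,0,.107];d=tip-port;v=np.cross(py,n)
print(s['t'],p.round(4),'gap',(d@n).round(4),'across(y)',(d@py).round(4),'slope(v)',(d@v).round(4),'ang',(R.from_matrix(M0@M.T).as_rotvec(degrees=True)).round(2))
f=np.array(s['ft_force']);print('f',f.round(1),'along n',(f@n).round(2),'width',s['gripper_width'])
E
python3 - <<'E'
from lam import *
c=cam('wrist');K,Rm,t=c;np.savez('c6.npz',K=K,R=Rm,t=t,p=p,M=M)
im=grab_frame('wrist');save(im,'w6.png')
print('port px',proj('',port,c)*1.5,'tip px',proj('',tip,c)*1.5)
E
```

```text
21.0167 [0.5108 0.2196 0.1831] gap 0.0504 across(y) -0.0001 slope(v) 0.0001 ang [-0.07  0.02  0.02]
f [ 0.4 -0.4 -2.5] along n -2.21 width 0.022313580694141195
port px [383.37372068 259.36408778] tip px [383.08335985 285.61759162]
```

View pics/w6.png

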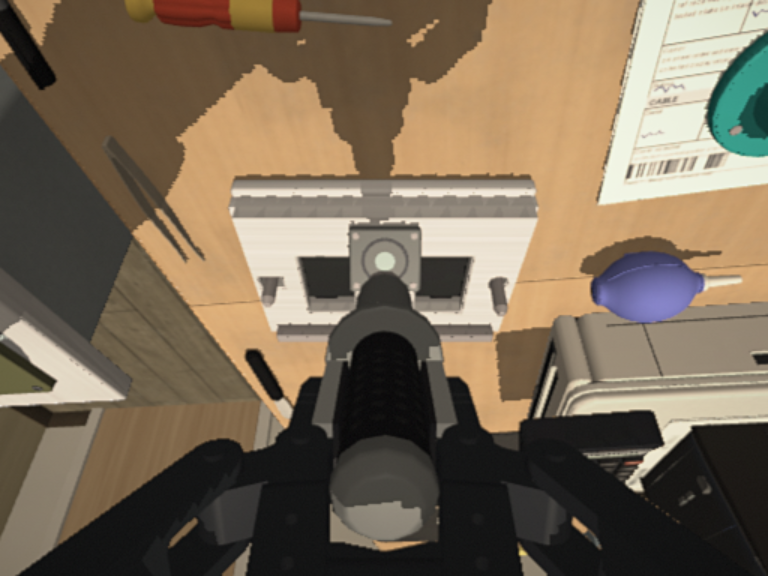

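The port ring is at (384,261) and the lamp axis is in line with it at column 384, so it is square.

Emit:
{"name": "servo_tool", "arguments": {"commands": [[[-0.019, -0.166, -0.234], [0, 0, 0]], [[-0.019, -0.166, -0.234], [0, 0, 0]], [[-0.019, -0.166, -0.234], [0, 0, 0]], [[-0.019, -0.166, -0.234], [0, 0, 0]], [[-0.019, -0.166, -0.234], [0, 0, 0]], [[-0.019, -0.166, -0.234], [0, 0, 0]], [[-0.019, -0.166, -0.234], [0, 0, 0]], [[-0.019, -0.166, -0.234], [0, 0, 0]], [[0, 0, 0], [0, 0, 0]], [[0, 0, 0], [0, 0, 0]], [[0, 0, 0], [0, 0, 0]]]}}

```text
t: 21.98
eef_pos: [0.5077, 0.1931, 0.1452]
orientation: [0.714, 0.632, -0.225, 0.199]
ft_force: [0.0, -0.4, -2.0]
gripper_width: 0.0226
finger_force: 58.8
```

```bash
python3 lam.py
```

```text
21.9833 [0.5077 0.1931 0.1452] gap 0.004 across(y) 0.0 slope(v) 0.0004 ang [-0.02 -0.02 -0.  ]
f [ 0.  -0.4 -2. ] along n -1.85 width 0.022589013400046116
```

Emit:
{"name": "servo_tool", "arguments": {"commands": [[[-0.0035, -0.0285, -0.041], [0, 0, 0]], [[-0.0035, -0.0285, -0.041], [0, 0, 0]], [[-0.0035, -0.0285, -0.041], [0, 0, 0]], [[-0.0035, -0.0285, -0.041], [0, 0, 0]], [[-0.0035, -0.0285, -0.041], [0, 0, 0]], [[-0.0035, -0.0285, -0.041], [0, 0, 0]], [[-0.0035, -0.0285, -0.041], [0, 0, 0]], [[0, 0, 0], [0, 0, 0]], [[0, 0, 0], [0, 0, 0]]]}}

```text
t: 22.73
eef_pos: [0.5072, 0.1892, 0.1396]
orientation: [0.714, 0.632, -0.225, 0.199]
ft_force: [-0.4, 2.0, 4.1]
gripper_width: 0.0226
finger_force: 59.1
```

```bash
python3 lam.py
```

```text
22.7333 [0.5072 0.1892 0.1396] gap -0.0028 across(y) 0.0 slope(v) 0.0003 ang [-0.04 -0.01 -0.01]
f [-0.4  2.   4.1] along n 4.48 width 0.0226482716171352
```

Emit:
{"name": "servo_tool", "arguments": {"commands": [[[-0.0035, -0.0285, -0.041], [0, 0, 0]], [[-0.0018, -0.0143, -0.0205], [0, 0, 0]], [[0, 0, 0], [0, 0, 0]], [[0, 0, 0], [0, 0, 0]]]}}

```text
t: 23.07
eef_pos: [0.5071, 0.1883, 0.1382]
orientation: [0.714, 0.632, -0.225, 0.199]
ft_force: [-0.7, 3.3, 4.7]
gripper_width: 0.0226
finger_force: 59.3
```

```bash
python3 lam.py
```

```text
23.0667 [0.5071 0.1883 0.1382] gap -0.0045 across(y) 0.0 slope(v) 0.0003 ang [-0.03 -0.02 -0.01]
f [-0.7  3.3  4.7] along n 5.67 width 0.022648380740643157
```

Emit:
{"name": "servo_tool", "arguments": {"commands": [[[-0.0025, -0.02, -0.029], [0, 0, 0]], [[0, 0, 0], [0, 0, 0]], [[0, 0, 0], [0, 0, 0]]]}}

```text
t: 23.32
eef_pos: [0.507, 0.1879, 0.1376]
orientation: [0.714, 0.632, -0.225, 0.199]
ft_force: [0.4, 3.6, 5.7]
gripper_width: 0.0225
finger_force: 59.3
```

```bash
python3 lam.py
```

```text
23.3167 [0.507  0.1879 0.1376] gap -0.0052 across(y) 0.0 slope(v) 0.0003 ang [-0.03 -0.01 -0.  ]
f [0.4 3.6 5.7] along n 6.74 width 0.022524084011274145
```

Emit:
{"name": "servo_tool", "arguments": {"commands": [[[-0.0013, -0.01, -0.0145], [0, 0, 0]], [[0, 0, 0], [0, 0, 0]], [[0, 0, 0], [0, 0, 0]]]}}

```text
t: 23.57
eef_pos: [0.507, 0.1877, 0.1374]
orientation: [0.714, 0.632, -0.225, 0.199]
ft_force: [0.3, 4.6, 5.7]
gripper_width: 0.0229
finger_force: 59.7
```

```bash
python3 lam.py
```

```text
23.5667 [0.507  0.1877 0.1374] gap -0.0054 across(y) 0.0 slope(v) 0.0003 ang [-0.03 -0.01 -0.  ]
f [0.3 4.6 5.7] along n 7.33 width 0.022873026104378864
```

Emit:
{"name": "servo_tool", "arguments": {"commands": [[[-0.0013, -0.01, -0.0145], [0, 0, 0]], [[0, 0, 0], [0, 0, 0]], [[0, 0, 0], [0, 0, 0]]]}}

```text
t: 23.82
eef_pos: [0.5071, 0.1878, 0.1374]
orientation: [0.714, 0.632, -0.225, 0.199]
ft_force: [-0.2, 5.3, 6.7]
gripper_width: 0.0227
finger_force: 59.8
```

```bash
python3 lam.py
```

```text
23.8167 [0.5071 0.1878 0.1374] gap -0.0054 across(y) 0.0001 slope(v) 0.0002 ang [-0.05  0.   -0.01]
f [-0.2  5.3  6.7] along n 8.47 width 0.022710414778365925
```

The nose is at its stop: the TCP no longer advances and the force is rising. I'm holding here.

Emit:
{"name": "servo_tool", "arguments": {"commands": [[[0, 0, 0], [0, 0, 0]], [[0, 0, 0], [0, 0, 0]], [[0, 0, 0], [0, 0, 0]], [[0, 0, 0], [0, 0, 0]], [[0, 0, 0], [0, 0, 0]], [[0, 0, 0], [0, 0, 0]], [[0, 0, 0], [0, 0, 0]], [[0, 0, 0], [0, 0, 0]], [[0, 0, 0], [0, 0, 0]], [[0, 0, 0], [0, 0, 0]], [[0, 0, 0], [0, 0, 0]], [[0, 0, 0], [0, 0, 0]], [[0, 0, 0], [0, 0, 0]], [[0, 0, 0], [0, 0, 0]], [[0, 0, 0], [0, 0, 0]], [[0, 0, 0], [0, 0, 0]]]}}

```text
t: 25.15
eef_pos: [0.507, 0.1878, 0.1374]
orientation: [0.715, 0.632, -0.225, 0.199]
ft_force: [-0.7, 5.0, 8.1]
gripper_width: 0.0224
finger_force: 59.8
```

Emit:
{"name": "servo_tool", "arguments": {"commands": [[[0, 0, 0], [0, 0, 0]], [[0, 0, 0], [0, 0, 0]], [[0, 0, 0], [0, 0, 0]], [[0, 0, 0], [0, 0, 0]], [[0, 0, 0], [0, 0, 0]], [[0, 0, 0], [0, 0, 0]], [[0, 0, 0], [0, 0, 0]], [[0, 0, 0], [0, 0, 0]], [[0, 0, 0], [0, 0, 0]], [[0, 0, 0], [0, 0, 0]], [[0, 0, 0], [0, 0, 0]], [[0, 0, 0], [0, 0, 0]], [[0, 0, 0], [0, 0, 0]], [[0, 0, 0], [0, 0, 0]], [[0, 0, 0], [0, 0, 0]], [[0, 0, 0], [0, 0, 0]]]}}

```text
t: 26.48
eef_pos: [0.507, 0.1878, 0.1374]
orientation: [0.714, 0.632, -0.225, 0.199]
ft_force: [-0.5, 5.5, 6.6]
gripper_width: 0.0229
finger_force: 59.8
```

```bash
python3 lam.py
```

```text
26.4833 [0.507  0.1878 0.1374] gap -0.0054 across(y) 0.0001 slope(v) 0.0002 ang [-0.05  0.   -0.01]
f [-0.5  5.5  6.6] along n 8.46 width 0.02293137971673281
```

Emit:
{"name": "servo_tool", "arguments": {"commands": [[[0.0035, 0.0285, 0.041], [0, 0, 0]], [[0.007, 0.057, 0.082], [0, 0, 0]], [[0.014, 0.114, 0.164], [0, 0, 0]], [[0.022, 0.178, 0.256], [0, 0, 0]], [[0.022, 0.178, 0.256], [0, 0, 0]], [[0.022, 0.178, 0.256], [0, 0, 0]], [[0.022, 0.178, 0.256], [0, 0, 0]], [[0.022, 0.178, 0.256], [0, 0, 0]], [[0.022, 0.178, 0.256], [0, 0, 0]], [[0.022, 0.178, 0.256], [0, 0, 0]], [[0, 0, 0], [0, 0, 0]]]}}

```text
t: 27.4
eef_pos: [0.5109, 0.2174, 0.1795]
orientation: [0.715, 0.632, -0.224, 0.199]
ft_force: [0.4, 0.6, -2.1]
gripper_width: 0.0222
finger_force: 59.2
```

Emit:
{"name": "servo_tool", "arguments": {"commands": [[[-0.038, 0.217, 0.144], [0.334, -0.041, 0]], [[-0.076, 0.435, 0.287], [0.668, -0.0825, 0]], [[-0.076, 0.435, 0.287], [0.668, -0.0825, 0]], [[-0.076, 0.435, 0.287], [0.668, -0.0825, 0]], [[-0.076, 0.435, 0.287], [0.668, -0.0825, 0]], [[-0.076, 0.435, 0.287], [0.668, -0.0825, 0]], [[-0.076, 0.435, 0.287], [0.668, -0.0825, 0]], [[-0.076, 0.435, 0.287], [0.668, -0.0825, 0]], [[-0.076, 0.435, 0.287], [0.668, -0.0825, 0]], [[-0.076, 0.435, 0.287], [0.668, -0.0825, 0]], [[-0.076, 0.435, 0.287], [0.668, -0.0825, 0]], [[-0.076, 0.435, 0.287], [0.668, -0.0825, 0]], [[-0.076, 0.435, 0.287], [0.668, -0.0825, 0]], [[-0.038, 0.217, 0.144], [0.334, -0.041, 0]], [[0, 0, 0], [0, 0, 0]], [[0, 0, 0], [0, 0, 0]], [[0, 0, 0], [0, 0, 0]], [[0, 0, 0], [0, 0, 0]]]}}

```text
t: 28.9
eef_pos: [0.4905, 0.3288, 0.2526]
orientation: [0.749, 0.663, -0.001, 0.0]
ft_force: [-0.2, 0.1, -2.0]
gripper_width: 0.0228
finger_force: 58.8
```

Run:
```python
from h import *
s=read_state();M=R.from_quat(s['orientation']).as_matrix();p=np.array(s['eef_pos']);print(s['t'],p.round(4),M[:,2].round(4),s['gripper_width'])
tip=p+M@[0,0,.107];print('tip',tip.round(4),'d to stand',(np.array([.4907,.3293])-tip[:2]).round(4), 'dz',.127-p[2])
D=R.from_matrix(M).as_matrix();ax=np.cross(M[:,2],[0,0,-1]);print('level turn units',np.degrees(ax)/4)
```

```text
28.9 [0.4905 0.3288 0.2526] [-0.0012 -0.0013 -1.    ] 0.02281238446563572
tip [0.4904 0.3287 0.1456] d to stand [0.0003 0.0006] dz -0.1256274509109192
level turn units [ 0.01926651 -0.01789618  0.        ]
```

Emit:
{"name": "servo_tool", "arguments": {"commands": [[[0.015, 0.03, -0.3], [0.018, -0.018, 0]], [[0, 0, -0.5], [0, 0, 0]], [[0, 0, -0.5], [0, 0, 0]], [[0, 0, -0.5], [0, 0, 0]], [[0, 0, -0.5], [0, 0, 0]], [[0, 0, -0.5], [0, 0, 0]], [[0, 0, -0.5], [0, 0, 0]], [[0, 0, -0.5], [0, 0, 0]], [[0, 0, -0.5], [0, 0, 0]], [[0, 0, -0.5], [0, 0, 0]], [[0, 0, -0.5], [0, 0, 0]], [[0, 0, -0.4], [0, 0, 0]], [[0, 0, -0.2], [0, 0, 0]], [[0, 0, 0], [0, 0, 0]], [[0, 0, 0], [0, 0, 0]], [[0, 0, 0], [0, 0, 0]]]}}

```text
t: 30.23
eef_pos: [0.4913, 0.33, 0.1357]
orientation: [0.749, 0.662, 0.001, -0.0]
ft_force: [0.3, 0.4, -0.8]
gripper_width: 0.0227
finger_force: 58.8
```

Emit:
{"name": "servo_tool", "arguments": {"commands": [[[0, -0.02, -0.1], [0, 0, 0]], [[0, 0, -0.1], [0, 0, 0]], [[0, 0, -0.1], [0, 0, 0]], [[0, 0, -0.08], [0, 0, 0]], [[0, 0, -0.03], [0, 0, 0]], [[0, 0, 0], [0, 0, 0]], [[0, 0, 0], [0, 0, 0]], [[0, 0, 0], [0, 0, 0]]]}}

```text
t: 30.9
eef_pos: [0.4909, 0.3292, 0.127]
orientation: [0.749, 0.662, 0.001, -0.0]
ft_force: [-0.6, -0.2, 0.3]
gripper_width: 0.0227
finger_force: 59.2
```

Emit:
{"name": "servo_tool", "arguments": {"commands": [[[0, 0, -0.02], [0, 0, 0]], [[0, 0, 0], [0, 0, 0]], [[0, 0, 0], [0, 0, 0]]]}}

```text
t: 31.15
eef_pos: [0.4909, 0.3292, 0.127]
orientation: [0.749, 0.662, 0.001, -0.0]
ft_force: [-1.8, -1.7, 5.2]
gripper_width: 0.0225
finger_force: 59.5
```

Emit:
{"name": "servo_tool", "arguments": {"claw": 85, "commands": [[[0, 0, 0], [0, 0, 0]], [[0, 0, 0], [0, 0, 0]], [[0, 0, 0], [0, 0, 0]], [[0, 0, 0], [0, 0, 0]], [[0, 0, 0], [0, 0, 0]], [[0, 0, 0], [0, 0, 0]], [[0, 0, 0.3], [0, 0, 0]], [[0, 0, 0.6], [0, 0, 0]], [[0, 0, 0.8], [0, 0, 0]], [[0, 0, 0.9], [0, 0, 0]], [[0, 0, 0.9], [0, 0, 0]], [[0, 0, 0.9], [0, 0, 0]], [[0, 0, 0.9], [0, 0, 0]], [[0, 0, 0.9], [0, 0, 0]], [[0, -0.4, 0.9], [0, 0, 0]], [[0, -0.8, 0.6], [0, 0, 0]], [[0, -1, 0.3], [0, 0, 0]], [[0, -1, 0], [0, 0, 0]], [[0, -0.6, 0], [0, 0, 0]], [[0, 0, 0], [0, 0, 0]]]}}

```text
t: 32.82
eef_pos: [0.4915, 0.2498, 0.2872]
orientation: [0.75, 0.661, 0.0, 0.001]
ft_force: [-0.5, -0.5, -0.1]
gripper_width: 0.0849
finger_force: 0.0
```

Run:
```python
from h import *
s=read_state();print(s['t'],s['eef_pos'])
a=grab_frame('wrist');b=grab_frame('side')
save(np.hstack([cv2.resize(a,(384,288)),cv2.resize(b[130:290,180:393],(384,288))]),'end.png',1)
```

```text
32.8167 [0.49152972 0.24981643 0.28721938]
```

View pics/end.png

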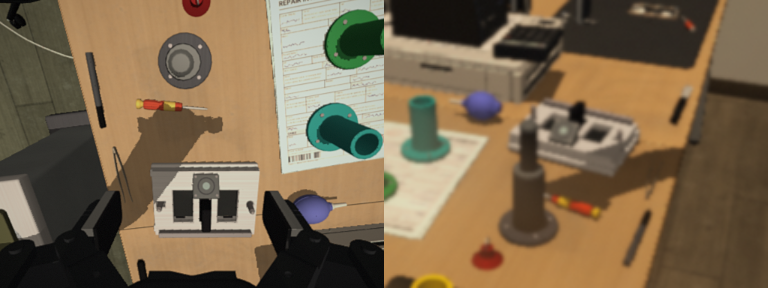

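The lamp hangs upright in its holder at (185,60), and the plate sits flat on the jig at (205,205). The other tools have not moved.

```bash
python3 -c "from station import close_job; print(close_job())"
```

```text
the job is handed in; nothing more can be done
None
```

I handed the job in at about 33 s: the plate is flat on the rails, the lamp nose was held fully in on the port for over 2.5 s, and the lamp is back in its holder with the other tools where they were; no verdict came back.

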